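# Slide the second order book out over the counter's edge to match the first

### The job

Two flat blue order books lie on the wooden ledge of the counter; the one on the right already sticks out over the front edge so that it can be picked up easily. With your fingertips, push the left book towards the front edge until it sticks out just as far as the right one, with the two front edges in one straight line. Only push it: do not lift or tip it, and leave the right book and the things standing nearby where they are.

Things in the scene. Friction and masses are not known exactly. Their poses are not given: they have to be found in the camera images.
- left_book: Book to slide: flat dark blue order book, solid 208 x 146 x 11 mm, 0.16 to 0.31 kg, loose on the tan ledge at the robot's left (another lies on the black worktop behind: not meant), up to 0.2 rad askew. Origin: underside, near the middle. Its x runs along the long side (104 mm to either end), roughly along world y; its y points to the front edge, toward the robot: front edge at y = +71 mm, rear edge at y = -75 mm.
- ledge_edge (a point): A point on the top front edge of the tan wooden ledge, which runs straight along world y; world axes. The ledge is flat (z = 0) from here to 214 mm behind; then comes a black worktop 10 to 12 mm lower. In front is open air. A black till stands from about 20 mm behind the ledge, for world y below about 0.08. Friction of book on ledge about 0.6: it stays where it is left.
- left_book_front (a point): Middle of the left book's front long edge (the edge toward the robot), at half its thickness; axes as the book's.
- right_book: The pattern to match, not to be moved: the same kind of order book, to the robot's right, lying square (long side along world y) and already sticking 12 to 58 mm out over the ledge's front edge. Origin and axes as for the left book.
- right_book_front (a point): Middle of the right book's front long edge, at half its thickness; axes as the book's, so y points to the robot. It tells how far out the left book's front edge must come.
- mustard_jar: Bystander: jar of mustard with a white screw lid, 72 mm across and 94 mm tall, upright on the ledge to the left of the left book. Origin: centre of its underside.
- pepper_mill: Bystander: turned wooden pepper mill, 58 mm across and 150 mm tall, upright on the ledge to the right of the right book. It and the dish may stand in either order. Origin: centre of its underside.
- sample_dish: Bystander: small glazed dish with tasting cubes, 91 mm across and 22 mm tall, on the ledge to the right of the right book, beside the mill. Origin: centre of its underside.

How it is judged (in metres and radians):
At the end, for the whole second after the job is handed in: The left book lies flat and still on the ledge, the middle of its front edge as far out as the right book's within 8 mm and parallel to it within 0.08 rad (4.6 degrees) (y of left_book_front in the frame of right_book_front between -0.008 and 0.008 m and angle between the x axis of left_book and the x axis of right_book, either way round below 0.08 rad and angle between left_book's own z axis and vertical below 0.05 rad and height (world z) of left_book between -0.005 and 0.005 m and linear speed of left_book below 0.01 m/s); the robot touches nothing.
It fails at once if the left book is pushed with the arm or the gripper's body instead of the fingers (contact force between the arm and left_book above 3 N).
It fails at once if the left book is lifted, tipped up or pushed off the ledge (height (world z) of left_book above 0.012 m or height (world z) of left_book below -0.012 m or angle between left_book's own z axis and vertical above 0.12 rad).
It fails at once if the right book is moved (more than 8 mm) (distance of right_book from where it was at the start of the episode above 0.008 m).
It fails at once if the jar, mill or dish nearby is moved (more than 15 mm) or tipped (distance of any of mustard_jar, pepper_mill, sample_dish from where it was at the start of the episode above 0.015 m or angle between any of mustard_jar, pepper_mill, sample_dish's own z axis and vertical above 0.3 rad).
It also fails if it takes over 32 s, if anything falls off the work surface, if the arm or the gripper's body presses on something with over 40 N, if the wrist force passes 120 N, or if a joint passes its speed limit or range.

### The arm

A 6-joint arm with a two-finger parallel gripper is mounted at the origin on a cart in front of the work surface, level with it; the furniture and walls round the work are solid. World frame = base frame: x ahead of the robot, y to its left, z up, the work surface at z = 0. Lengths are in m, angles in degrees, forces in N, time in s.
With the tool pointing down it reaches from about 0.275 to 0.75 m from the base axis. Payload 10.2 kg.
Tool frame: the origin (TCP) lies between the finger pads; the fingertips stand 25 mm ahead of it and the grasp point (between the pads) lies 6 mm ahead of it; z points along the fingers, y is the line along which they close (so a half turn about z gives the same grasp; the last joint's range is limited). The gripper opens to 88 mm and grips with 3 to 60 N. Pads are 18 mm wide; open, the fingers measure 123 mm over their backs; the gripper's body (75 mm by 187 mm) begins 45 mm behind the grasp point.
Start: joints at [-84.649, 17.928, 85.812, -0, 76.261, -12.8], TCP at [0.164, -0.499, 0.264] pointing down, gripper open.
Joint ranges: [-168.41, 168.41], [-55.51, 124.54], [10.69, 146.95], [-70.63, 250.63], [1, 178], [-165.06, 165.06]. Speed limits (degrees/s): [136.94, 136.94, 172.46, 180, 180, 180].

### API

Orientations are given as [roll, pitch, yaw] about the fixed x, y, z axes, in that order (R = Rz(yaw) Ry(pitch) Rx(roll)).
In Python, from plant import arm, hand, cams, models gives the robot as it stands. The module is installed in compiled form; this text tells all that it offers. Calls block until the motion is done:
- arm.goto(position, orientation): joint-space move of the TCP to a pose.
- arm.line_to(position, frame=None, speed=0.15, f_stop=None): straight line of the TCP; frame=None keeps the orientation; speed is the mean speed in m/s. With f_stop (N) it stops when the force on the tool has changed by that much, and returns True; else False.
- arm.set_joints(angles): joint-space move.
- hand.move_gripper(opening, strength=None): finger opening in m; strength is the grip in N (None keeps the last); returns when the fingers have stopped.
- arm.dwell(seconds).
- arm.solve_ik(position, orientation): joint angles nearest the present ones, or None.
- arm.get_obs(): the state.
- cams.grab_frame(name): name is "side" or "top"; returns a dict with "img" (384x512x3 uint8, blue, green, red), "intrinsics" (3x3 intrinsics, pixels), "T" (4x4, takes a point from camera to world coordinates). Camera axes: x right, y up, looking along -z (the intrinsics and any distortion apply to the point x, -y, -z); pixel columns grow to the right and rows downward; lengths in m; the calibration is good to about 2 mm. A picture is of the moment at which its call begins. There is no depth.
A pose or a line that the arm cannot do raises arm.IKError and nothing moves.
- arm.finish_job(): hands the job in; it is judged then, once.
Trained networks look in the newest picture that a camera, given by its name, has taken for a name from the list of things; names that differ only in an ending like _2 or _b are one class to them, and where a whole thing is asked for, a point or a joint stands for the part that bears it (a point fixed in the world has none). Each returns a list of dicts, best first, with "confidence" (0 to 1); they miss things now and then, are a little off and sometimes report something else, mostly with a low value. They report only what shows in the picture. A call takes as long as a camera call.
- models.boxes_of(target, camera): "extent" ([left, top, right, bottom] in pixels, round what is visible of it).
- models.pinpoint(target, camera): "point" ([column, row] in pixels: a listed point, or the origin of a listed thing).
The state is a dict: "t": time; "joint_pos": joint angles; "dq": joint speeds; "joint_torque": joint torques, N m; "ee_pos": TCP position; "ee_rot": TCP orientation; "wrist_force": force on the tool from outside, world axes, zero at the start; "torque": the same for the moment, N m; "grip_width": finger opening in m; "grasp_force": force on a finger pad.
Only numpy, scipy, OpenCV 4.12 (cv2) and the standard library are available. Lean on these libraries where they do the work, as an engineer would, in place of code of your own. Each camera call takes 0.05 s, during which the arm holds its last target. There are 200 camera calls.

## Working session

There is one attempt and no reset: what is moved stays moved. The work goes in short steps, each a Python script; the robot and the scene stay as the last script left them, time stands still between calls to the robot, and variables do not carry over. Pictures are saved under pics/ and viewed, at most 10 in all, crops included, and the job is handed in when it is done.

```bash
mkdir -p pics
cat > h.py <<'E'
import numpy as np, cv2
from plant import arm, hand, cams, models
def ray(f,px,z):
    K=np.array(f["intrinsics"]);T=np.array(f["T"])
    p=np.linalg.inv(K)@[px[0],px[1],1.]
    d=T[:3,:3]@[p[0],-p[1],-p[2]];o=T[:3,3]
    return o+d*(z-o[2])/d[2]
def proj(f,P):
    T=np.array(f["T"]);p=T[:3,:3].T@(np.array(P)-T[:3,3]);q=np.array(f["intrinsics"])@[p[0],-p[1],-p[2]]
    return q[:2]/q[2]
E
python3 - <<'E'
from h import *
for c in("top","side"):
    f=cams.grab_frame(c);cv2.imwrite(f"pics/{c}0.png",f["img"]);print(c,{k:1 for k in f},np.round(f["T"],3).tolist(),np.round(f["intrinsics"],1).tolist())
    for n,z in(("left_book",0),("left_book_front",.0055),("right_book",0),("right_book_front",.0055),("ledge_edge",0),("mustard_jar",0)):
        for d in models.pinpoint(n,c)[:3]: print(n,np.round(d["point"],1),round(d["confidence"],2),ray(f,d["point"],z).round(4))
E
```

```text
top {'img': 1, 'intrinsics': 1, 'T': 1} [[-0.007, 0.969, -0.245, 0.04], [-1.0, -0.007, -0.0, 0.023], [-0.002, 0.245, 0.969, 1.72], [0.0, 0.0, 0.0, 1.0]] [[492.1, 0.0, 257.3], [0.0, 492.1, 187.6], [0.0, 0.0, 1.0]]
left_book [200.4 175.5] 0.61 [0.5223 0.2301 0.    ]
left_book_front [199.8 190.8] 0.83 [0.4638 0.2304 0.0055]
right_book [294.8 201.1] 0.86 [ 0.4246 -0.11    0.    ]
right_book_front [293.3 217.7] 0.72 [ 0.3633 -0.1027  0.0055]
ledge_edge [235.2 200.2] 0.76 [0.4295 0.1034 0.    ]
side {'img': 1, 'intrinsics': 1, 'T': 1} [[-0.997, -0.055, 0.059, 0.537], [0.078, -0.454, 0.887, 1.564], [-0.023, 0.889, 0.457, 0.855], [0.0, 0.0, 0.0, 1.0]] [[467.7, 0.0, 259.6], [0.0, 467.7, 194.7], [0.0, 0.0, 1.0]]
left_book [240.7 239. ] 0.84 [0.5163 0.2233 0.    ]
left_book_front [259.3 240.3] 0.56 [0.4549 0.247  0.0055]
right_book [257.6 191.2] 0.83 [ 0.433  -0.1274  0.    ]
right_book_front [274.3 188.3] 0.59 [ 0.3641 -0.1344  0.0055]
ledge_edge [268.7 218.3] 0.82 [0.409  0.0957 0.    ]
ledge_edge [230.6 171.6] 0.31 [ 0.5378 -0.3346  0.    ]
mustard_jar [259.1 291.7] 0.88 [0.4757 0.5068 0.    ]
mustard_jar [232.2 159.4] 0.65 [ 0.5272 -0.4729  0.    ]
```

View pics/top0.png

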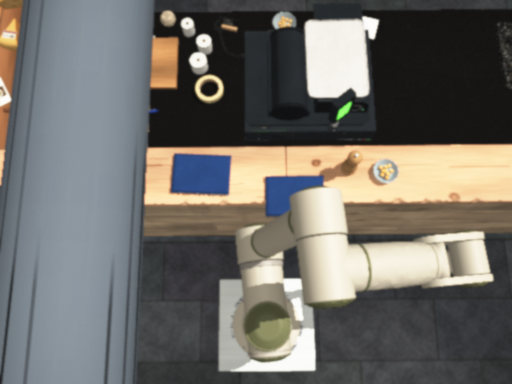

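View pics/side0.png

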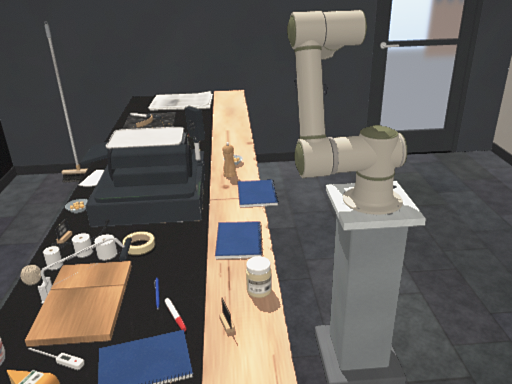

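The top picture shows the left book at about cols 171–231, rows 153–195, slightly askew, and the right book at cols 265–323, rows 176–216, partly hidden by the arm. In the side picture the jar base is at (259, 293), well left of the left book. I'll measure the edges to subpixel accuracy.

```bash
cat >> h.py <<'E'
def edge(f,cols,r0,r1,z,rear=False):
    """fit world line x=a+b*y to a book's front/rear edge in the top view (half crossing of B-R per column)"""
    im=f["img"].astype(float);D=cv2.GaussianBlur(im[...,0]-im[...,2],(3,3),0);P=[]
    for c in range(*cols):
        rows=np.arange(r0,r1+1);v=D[r0:r1+1,c]
        if rear: rows,v=rows[::-1],v[::-1]      # always from inside the book outward
        h=(v[0]+v[-1])/2
        i=np.argmax(v<h)
        if i==0: continue
        t=(v[i-1]-h)/(v[i-1]-v[i]); P.append(ray(f,(c,rows[i-1]+t*(rows[i]-rows[i-1])),z))
    P=np.array(P);b,a=np.polyfit(P[:,1],P[:,0],1);r=P[:,0]-a-b*P[:,1]
    k=abs(r)<2.5*r.std()+1e-6;b,a=np.polyfit(P[k,1],P[k,0],1)
    return a,b,r[k].std(),len(P)
E
python3 - <<'E'
from h import *
f=cams.grab_frame("top");im=f["img"]
print(im[185:202:1,200].tolist());print(im[206:224,280].tolist())
a,b,s,n=edge(f,(176,227),184,199,0);print("L front",a,b,s,n,a+b*.23)
a,b,s,n=edge(f,(178,227),147,165,.011,True);print("L rear",a,b,s,n,a+b*.23)
a,b,s,n=edge(f,(269,288),208,221,0);print("R front",a,b,s,n,a+b*-.07)
a,b,s,n=edge(f,(269,318),171,183,.011,True);print("R rear",a,b,s,n,a+b*-.1)
D=im[...,0].astype(int)-im[...,2]
print("row L",[ray(f,(c,174),.011)[1].round(3) for c in np.flatnonzero(D[174,150:250]>30)[[0,-1]]+150])
print("row R",[ray(f,(c,184),.011)[1].round(3) for c in np.flatnonzero(D[184,250:340]>30)[[0,-1]]+250])
for p in([.62,.23,.12],[.52,.23,.029],[.65,.23,.029]):
  for yaw in(0,180):
    print(p,yaw,arm.solve_ik(p,[180,0,yaw]))
o=arm.get_obs();print(o["t"],o["ee_rot"],o["wrist_force"])
E
```

```text
[[138, 79, 49], [139, 80, 50], [138, 80, 50], [139, 80, 51], [138, 79, 50], [133, 76, 47], [120, 71, 46], [107, 70, 56], [102, 91, 99], [109, 131, 170], [141, 184, 232], [171, 222, 250], [187, 233, 253], [191, 235, 253], [192, 236, 253], [191, 235, 253], [188, 233, 252]]
[[133, 76, 47], [135, 77, 48], [135, 78, 47], [137, 78, 48], [138, 79, 48], [139, 80, 50], [138, 80, 50], [127, 75, 49], [110, 73, 56], [95, 81, 77], [88, 92, 96], [88, 100, 106], [90, 103, 110], [91, 106, 112], [92, 107, 114], [93, 108, 114], [94, 109, 115], [95, 110, 116]]
L front 0.4465442607814268 0.049439903034109084 0.00028592118056877756 51 0.45791543847927185
L rear 0.5873194805770828 0.048129434893561696 0.00016268396723154594 49 0.5983892506026021
R front 0.36591080473282794 -0.23007692841758587 0.0024522698180001056 19 0.382016189722059
R rear 0.5131312518723689 -0.012199643370645469 0.0002820996871927216 49 0.5143512162094334
row L [np.float64(0.328), np.float64(0.129)]
row R [np.float64(-0.007), np.float64(-0.208)]
[0.62, 0.23, 0.12] 0 [ 1.02239806e+01  4.23722982e+01  6.92416234e+01 -2.54444375e-14
  6.83860784e+01  1.00223981e+02]
[0.62, 0.23, 0.12] 180 [ 10.22398058  42.37229816  69.24162345   0.          68.38607839
 -79.77601942]
[0.52, 0.23, 0.029] 0 [ 1.20576411e+01  3.95690380e+01  9.09193696e+01 -2.54444375e-14
  4.95115924e+01  1.02057641e+02]
[0.52, 0.23, 0.029] 180 [ 12.05764107  39.56903795  90.91936961   0.          49.51159244
 -77.94235893]
[0.65, 0.23, 0.029] 0 [ 9.77535326e+00  5.20184693e+01  6.57198586e+01 -2.54444375e-14
  6.22616721e+01  9.97753533e+01]
[0.65, 0.23, 0.029] 180 [  9.77535326  52.01846927  65.7198586    0.          62.26167213
 -80.22464674]
0.75 [1.79998090e+02 6.67538620e-04 1.81490067e+01] [ 0.49929458 -0.46100461 -0.24604899]
```

Run:
```python
from h import *
R=[180,0,180]
arm.goto([.40,.23,.30],R)
arm.line_to([.638,.23,.20],speed=.2)
print("hit",arm.line_to([.638,.23,.0295],speed=.1,f_stop=8))
print(arm.get_obs()["ee_pos"],arm.get_obs()["ee_rot"])
print("hit",arm.line_to([.535,.23,.0295],speed=.05,f_stop=15))
o=arm.get_obs();print(o["t"],o["ee_pos"],o["wrist_force"],o["grip_width"])
f=cams.grab_frame("top");cv2.imwrite("pics/top1.png",cv2.resize(f["img"][110:290,140:400],None,fx=3,fy=3,interpolation=cv2.INTER_CUBIC))
```

```text
hit False
[0.63825647 0.23004748 0.03005591] [1.79990299e+02 5.13587617e-02 1.79999516e+02]
hit False
8.9667 [0.53513367 0.22998881 0.02954735] [ 1.09140996 -0.87279656  0.54231769] 0.08823710368163784
```

View pics/top1.png

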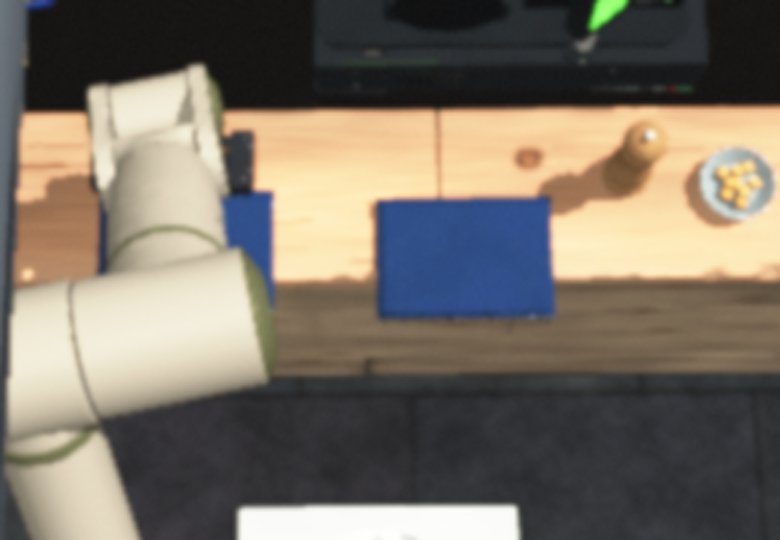

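The close-up shows the left book now nearly square. The rear edge of its visible right end is at row ~191 of the crop, against ~198 for the right book, so it needs a little more. I'll measure that offset.

```bash
cat > m.py <<'E'
from h import *
f=cams.grab_frame("top")
def show(n,cols,r0,r1,z,rear,y):
    a,b,s,k=edge(f,cols,r0,r1,z,rear);print(n,"x=%.4f slope=%.4f sd=%.4f n=%d"%(a+b*y,b,s,k))
E
python3 - <<'E'
from m import *
show("L rear",(219,229),167,182,.011,True,.14)
show("R rear",(268,322),169,184,.011,True,-.1)
show("R front",(268,322),207,223,0,False,-.1)
E
```

```text
L rear x=0.5249 slope=-0.1230 sd=0.0007 n=10
R rear x=0.5144 slope=-0.0128 sd=0.0004 n=54
R front x=0.3728 slope=0.0010 sd=0.0002 n=54
```

```bash
python3 - <<'E'
from h import *
print(arm.line_to([.527,.23,.0295],speed=.03,f_stop=15), arm.get_obs()["ee_pos"])
arm.line_to([.545,.23,.0295],speed=.08)
arm.line_to([.60,.23,.20],speed=.2)
j=list(arm.get_obs()["joint_pos"]);j[0]=-45;j[1]-=25
# swing clear: first raise/retract, then turn to the right
k=list(j);k[0]=arm.get_obs()["joint_pos"][0];arm.set_joints(k);print(arm.get_obs()["ee_pos"])
arm.set_joints(j);print(arm.get_obs()["ee_pos"],arm.get_obs()["t"])
f=cams.grab_frame("top");cv2.imwrite("pics/top2.png",cv2.resize(f["img"][110:290,140:400],None,fx=3,fy=3,interpolation=cv2.INTER_CUBIC))
E
python3 - <<'E'
from m import *
show("L rear",(176,224),167,184,.011,True,.23)
show("L front",(176,224),204,222,0,False,.23)
show("R rear",(268,318),169,184,.011,True,-.1)
show("R front",(268,318),207,223,0,False,-.1)
E
```

```text
False [0.52648254 0.23001012 0.02936629]
[0.54257845 0.21928987 0.46371154]
[ 0.48794936 -0.32240488  0.46592835] 13.9333
L rear x=0.5156 slope=0.0024 sd=0.0001 n=48
L front x=0.3778 slope=0.1064 sd=0.0153 n=45
R rear x=0.5157 slope=-0.0477 sd=0.0017 n=50
R front x=0.3779 slope=0.1573 sd=0.0121 n=27
```

View pics/top2.png

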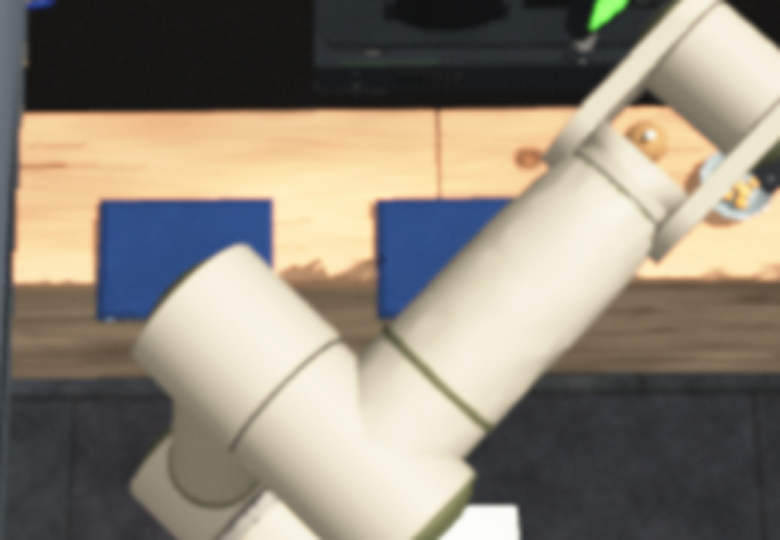

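The picture shows both books square, with rear edges at crop rows ~200 (left) and ~199 (right). The visible front corners are at rows ~319 and ~318. I'll compare the front edges once more and hand in.

Run:
```python
from m import *
show("L front",(176,184),207,223,0,False,.31)
show("R front",(268,273),207,223,0,False,-.02)
show("L rear",(176,228),169,184,.011,True,.23)
show("R rear",(268,295),169,184,.011,True,-.05)
print(arm.get_obs()["wrist_force"]); print(arm.finish_job())
```

```text
L front x=0.3735 slope=-0.0558 sd=0.0001 n=8
R front x=0.3744 slope=-0.2157 sd=0.0005 n=5
L rear x=0.5156 slope=0.0035 sd=0.0001 n=52
R rear x=0.5137 slope=-0.0123 sd=0.0003 n=27
[-0.48228303  0.68675734  0.42308665]
the job is handed in; nothing more can be done
None
```

I pushed the left book out with the fingertips and handed the job in. By the top camera its front edge is within about 2 mm of the right book's and parallel to within about 0.02 rad; no verdict was returned.

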